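Charge the antenna feeder with the dry-air hand pump

TASK

Charge the pressurised antenna feeder with the dry-air hand pump: press the black palm knob all the way down and let it spring all the way back up, again and again, until the red pressure pin has popped fully out of its brass sleeve and shows its green band. Then push the yellow valve lever away from the robot through its full quarter turn, from lying along the outlet tube to straight across it, so that the line is shut, and leave the knob up. Do not touch the pin itself, and do not shift or lift the mouse, pen, handheld radio and Morse paddle.

Things in the scene. Friction and masses are not known exactly. Their poses are not given: they have to be found in the camera images.
- pump: the hand-pump stand, screwed to the desk: grey base plate 110 x 250 x 8 mm (x, y, z) with a row of parts along its y axis: pump barrel at +y, manifold block in the middle (blue desiccant canister, 130 mm high, and brass pin sleeve on it), brass ball valve at -y, and from it a black outlet tube along -y, top 40 mm above the desk, to 222 mm from the origin. Origin under the plate's middle, z up
- plunger_top (a point): middle of the top of the black palm knob (53 mm across, slightly rounded, 28 mm thick), the head of the upright plunger, 85 mm to the +y side of the pump's origin; 212 mm above the desk when up, 172 mm when fully down. Moves with the plunger. The barrel below it is 56 mm across at most and ends 140 mm above the desk
- plunger (a joint): plunger depth, m: 0 fully up (a spring brings it back when let go), 0.040 down on its stop. Takes 5 N to start, 13 N to hold down, about 17 N moving at 0.1 m/s. A stroke charges the line only below about 10 mm of depth, so press to the bottom each time and let the knob come back within 4 mm of the top, or the next stroke does nothing. 4 to 6 full strokes are enough; more do no harm
- pin (a joint): how far the red pressure pin (15 mm thick, red with a green band at its foot, moving straight up in a 22 mm brass sleeve on the manifold) stands out, m: 0 flush with the sleeve's rim, 0.026 fully out, negative while still sunk out of sight; starts between -0.028 and -0.010. A full stroke raises it 9 mm (the first one 4 to 12); it stays where it has got to and stops by itself at 0.026
- pin_top (a point): middle of the pin's top, 30 mm to the -y side of the pump's origin; 78 mm above the desk when flush with the sleeve's rim, 104 mm when fully out
- valve (a joint): angle of the yellow valve lever, rad: 0 open (lever lies along the outlet tube, pointing to the pump's -y), 1.571 shut on its stop (lever across the tube, pointing to the pump's +x). It grows as the lever turns counter-clockwise seen from above, and it stays where it is left; turning takes 0.12 N m (about 2 N at the handle)
- valve_spindle (a point): the lever's turning axis (upright), 90 mm to the -y side of the pump's origin; the point lies 80 mm above the desk, half-way up the lever's yellow sleeve
- valve_handle (a point): centreline of the lever's yellow sleeve, 75 mm from the spindle and 80 mm above the desk. The sleeve is 16 mm wide, reaches from 35 to 97 mm from the spindle and from 72 to 88 mm above the desk; nothing but the outlet tube (top at 40 mm) lies under it. Turns with the lever
- mouse: black computer mouse, 110 x 63 x 33 mm, loose on the desk on the -x side of the pump; origin under its middle. Leave alone
- pen: white ball pen 139 mm long, 11 mm thick, lying loose on the desk along its x axis, on the -x side of the pump; origin under its middle. Leave alone
- handheld: white handheld radio standing loose on the desk on the +x side of the pump, 34 x 58 x 108 mm with a stub aerial to 181 mm; origin under its middle. Leave alone
- paddle: Morse paddle on a brass base under a clear cover, 85 x 75 x 50 mm, loose on the desk beyond the pump's +y end; origin under its middle. Leave alone

How it is judged:
By the outcome, as a careful person would: the job done as asked, in the order asked, and still so for the second after the job is handed in, with the robot touching nothing.
It also fails if it takes over 58 s, if anything falls off the work surface, if the arm or the gripper's body presses on something with over 40 N, if the wrist force passes 120 N, or if a joint passes its speed limit or range.

ROBOT

A 6-joint arm with a two-finger parallel gripper is mounted at the origin on the work surface. World frame = base frame: x ahead of the robot, y to its left, z up, the work surface at z = 0. Lengths are in m, angles in rad, forces in N, time in s.
With the tool pointing down it reaches from about 0.35 to 0.875 m from the base axis. Payload 4.2 kg.
Tool frame: the origin (TCP) lies midway between the tips of the shut fingers; the grasp point (between the pads) lies 19 mm behind it; z points along the fingers, y is the line along which they close (so a half turn about z gives the same grasp; the last joint's range is limited). The gripper opens to 87 mm and grips with 3 to 60 N. Pads are 19 mm wide; open, the fingers measure 117 mm over their backs; the gripper's body (75 mm by 190 mm) begins 51 mm behind the grasp point.
Start: joints at [1.402, 0.385, 0.008, 0, -1.194, -0.259], TCP at [0.259, 0.569, 0.223] pointing down, gripper open.
Joint ranges: [-3.14, 3.14], [-1.21, 2.06], [-1.07, 1.41], [-3.16, 2.05], [-2.99, -0.16], [-3.1, 3.1]. Speed limits (rad/s): [2.79, 2.79, 3.14, 3.14, 3.14, 3.14].

INTERFACE

Orientations are given as a unit quaternion [w, x, y, z].
In Python, from cell import telemetry, imaging, job, models gives the robot as it stands.
- The arm moves only by the tool send_rows, never from a script. Its argument "targets" is a list of rows, each an object of numbers: "dx", "dy", "dz": the shift along the tool's x, y, z in cm; "yaw": the turn about the tool's z in degrees. A call has 1 to 10 rows; each row is the pose to reach, as a shift and turn from the pose commanded when the call began, along the tool's axes at that moment; what a row does not reach only later rows make up. A row lasts 1/10 s, in which the tool goes at most 50 mm and 8.59 degrees, less where a joint would pass 70% of its speed; a pose out of reach is approached as far as the arm can. A call with a gripper value outside its range is refused whole. "claw" is the finger opening in cm, from 0 to 8.7, set as the call begins (left out, the last holds). The fingers move at their own pace and stop on an object; "newtons" is the grip in N (left out, the last holds). Time passes only in rows, so rows that repeat a pose let the fingers close. It gives the time, the measured TCP pose, the force, the opening and the grip force at its end, in the units of the state.
- telemetry.sense(): the state, without advancing time (a new reading comes with each control period).
- imaging.grab_frame(name): name is "scene" or "top" or "wrist"; returns the picture (480x640x3 uint8, red, green, blue); there is no depth.
- imaging.camera_info(name): a dict with "fovy" (degrees; the focal length in pixels is half the picture's height over the tangent of half this angle, whatever the lens; pixels are square), "cx", "cy" (the principal point, pixels), "rvec" (rotation vector, rad) and "tvec" (3), from world to camera coordinates, as OpenCV has them; the wrist camera has in their place "T_tool_cam" (4x4, takes a point from camera to tool coordinates, whose origin is the TCP and whose axes are the flange's). Camera axes: x right, y down, z forward; pixel columns grow to the right and rows downward; lengths in m; the calibration is good to about 2 mm. A picture is of the moment at which its call begins: read the wrist's pose just before it. camera_info takes no time and is no camera call.
- job.hand_in(): hands the job in; it is judged then, once.
Trained networks look in the newest picture that a camera, given by its name, has taken for a name from the list of things; names that differ only in an ending like _2 or _b are one class to them, and where a whole thing is asked for, a point or a joint stands for the part that bears it (a point fixed in the world has none). Each returns a list of dicts, best first, with "confidence" (0 to 1); they miss things now and then, are a little off and sometimes report something else, mostly with a low value. They report only what shows in the picture. A call takes as long as a camera call.
- models.trace(camera, name): "pixels" (480x640 bool, what is visible of it) and "rect" ([left, top, right, bottom] in pixels, round what is visible of it).
The state is a dict: "time": time; "joints": joint angles; "joint_velocities": joint speeds; "effort": joint torques, N m; "ee_pos": TCP position; "tcp_rot": TCP orientation; "contact_force": force on the tool from outside, world axes, zero at the start; "wrist_torque": the same for the moment, N m; "opening": opening from 0.0 (shut) to 1.0 (fully open); "grip_force": force on a finger pad.
Only numpy, scipy, OpenCV 4.12 (cv2) and the standard library are available. Lean on these libraries where they do the work, as an engineer would, in place of code of your own. Each camera call takes 0.05 s, during which the arm holds its last target. There are 200 camera calls.

## Working session

There is one attempt and no reset: what is moved stays moved. The work goes in short steps, Python scripts to look and compute and a tool call to move; the robot and the scene stay as the last step left them, time stands still between calls to the robot, and variables do not carry over. Pictures are saved under pics/ and viewed, at most 10 in all, crops included, and the job is handed in when it is done.

Besides the shell and the picture viewer there is one more tool, called after "Emit:" as name(argument=value, ...) on one line, values as JSON. send_rows: Moves the arm, as the interface text tells. Its arguments: {"type":"object","properties":{"targets":{"type":"array"},"claw":{"type":"number"},"newtons":{"type":"number"}},"required":["targets"]}

```bash
mkdir -p pics; cat > h.py <<'E'
import numpy as np,cv2
from cell import telemetry,imaging,job,models
def cam(n):
    c=imaging.camera_info(n);f=240/np.tan(np.radians(c['fovy'])/2)
    K=np.array([[f,0,c['cx']],[0,f,c['cy']],[0,0,1.]])
    R=cv2.Rodrigues(np.array(c['rvec'],float))[0];return K,R,np.array(c['tvec'],float).ravel()
def at_z(n,px,z):
    K,R,t=cam(n);d=R.T@np.linalg.inv(K)@np.array([px[0],px[1],1.]);o=-R.T@t
    return o+d*(z-o[2])/d[2]
def proj(n,p):
    K,R,t=cam(n);q=K@(R@np.array(p,float)+t);return q[:2]/q[2]
E
python3 - <<'E'
from h import *
s=telemetry.sense();print(s)
a=imaging.grab_frame('top');b=imaging.grab_frame('scene')
cv2.imwrite('pics/top.png',a[:,:,::-1]);cv2.imwrite('pics/scene.png',b[:,:,::-1])
for c in('top','scene'):
  print(c,imaging.camera_info(c))
  for n in('pump','plunger_top','valve_handle','pin','handheld','paddle','mouse','pen'):
    for r in models.trace(c,n)[:1]:
      m=r['pixels'];y,x=np.nonzero(m);print(c,n,round(r['confidence'],2),np.round(r['rect']),x.mean().round(1),y.mean().round(1),len(x))
E
```

```text
{'time': 0.0, 'joints': array([ 1.40161341e+00,  3.85568820e-01,  6.61840487e-03, -5.08362908e-04,
       -1.19402425e+00, -2.58586695e-01]), 'joint_velocities': array([ 0.00071471,  0.00060183, -0.00038136,  0.00039375, -0.00015522,
        0.00110395]), 'effort': array([-1.73265616e-04, -3.90668392e+01,  1.87407714e+01,  4.22006384e+00,
        1.09893386e-02, -1.90036858e-04]), 'ee_pos': array([0.25901277, 0.56812781, 0.22144793]), 'tcp_rot': array([ 1.09863713e-03,  9.77193194e-01, -2.12349285e-01, -1.87342778e-04]), 'contact_force': array([-0.35936926, -0.05418163, -0.44019194]), 'wrist_torque': array([-0.03571872, -0.04221374, -0.03009282]), 'grip_force': 0.0, 'opening': 1.0020694644067079}
top {'fovy': 50.38351312241122, 'cx': 315.11633388582845, 'cy': 238.6114006454344, 'rvec': array([ 2.20198373, -2.13410319,  0.18367298]), 'tvec': array([0.04474617, 0.5465094 , 0.81442426])}
top pump 0.87 [282. 183. 489. 298.] 365.6 243.3 10193
top plunger_top 0.81 [297. 185. 335. 218.] 316.6 200.6 1130
top valve_handle 0.87 [411. 251. 475. 280.] 443.2 264.9 768
top handheld 0.95 [284.  88. 321. 154.] 300.8 124.9 1557
top paddle 0.94 [205. 170. 265. 240.] 233.5 205.7 2356
top mouse 0.71 [266. 286. 306. 350.] 285.4 319.5 1910
top pen 0.55 [351. 323. 427. 359.] 388.3 342.6 547
scene {'fovy': 45.93025572771112, 'cx': 318.9750165068979, 'cy': 245.2018305923276, 'rvec': array([ 1.65190823,  1.84476784, -0.77793774]), 'tvec': array([-0.0322431 , -0.27913806,  1.33751055])}
scene pump 0.62 [138. 209. 341. 349.] 256.6 282.9 12399
scene plunger_top 0.56 [281. 211. 321. 261.] 302.2 227.3 1058
scene valve_handle 0.22 [314. 229. 356. 269.] 335.7 247.3 1233
scene handheld 0.85 [279. 326. 328. 418.] 307.1 375.9 3078
scene paddle 0.72 [353. 298. 421. 366.] 387.4 330.8 2899
scene mouse 0.67 [316. 226. 355. 271.] 335.5 247.3 1233
scene pen 0.83 [212. 213. 275. 242.] 241.9 227.4 451
```

View pics/top.png

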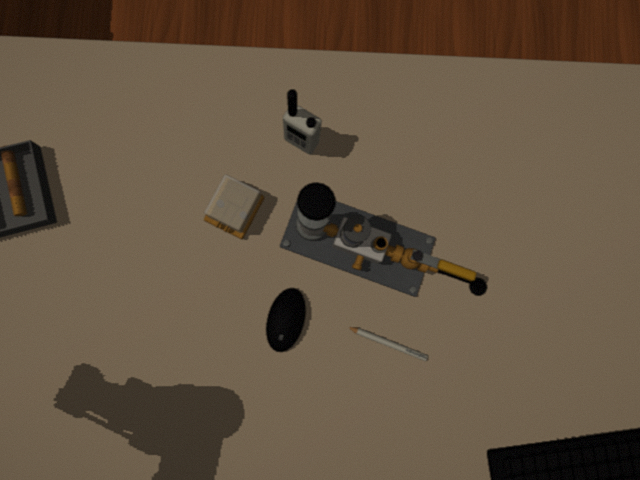

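View pics/scene.png

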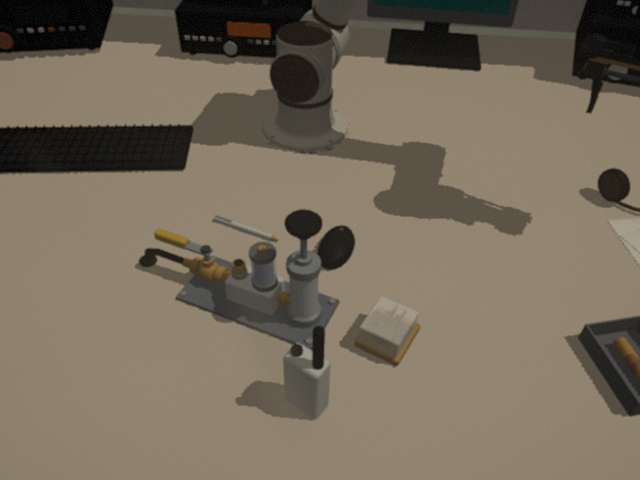

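The top view shows the knob at (316,201), the pin sleeve at (380,244) and the lever from (437,265) to (475,278). The plate corners are at about (282,246), (416,294) and (436,238), and the radio stands at (300,130), clear of the pump. In the scene view the knob is at (303,225).

```bash
python3 - <<'E'
from h import *
from scipy.optimize import least_squares
obs=[('top',(0,.085,.203),(316.6,200.6)),('top',(-.055,.125,.008),(282,246)),('top',(-.055,-.125,.008),(416,294)),('top',(.055,-.125,.008),(436,238)),
('scene',(0,.085,.205),(303,225)),('top',(0,-.090-.066,.082),(456,271)),('top',(0,-.03,.078),(380,243))]
def P(v,l):
    c,s=np.cos(v[2]),np.sin(v[2]);return np.array([v[0]+c*l[0]-s*l[1],v[1]+s*l[0]+c*l[1],l[2]])
k=at_z('top',(350,245),.01);print(k)
f=lambda v:np.concatenate([proj(c,P(v,l))-np.array(u) for c,l,u in obs])
best=min((least_squares(f,[k[0],k[1],a],loss='soft_l1') for a in(-1.5,0,1.5,3)),key=lambda r:r.cost)
v=best.x;print('pose',v.round(4),np.degrees(v[2]));print(f(v).reshape(-1,2).round(1))
for n,l in dict(knob=(0,.085,.212),spindle=(0,-.09,.08),handle=(0,-.165,.08),pin=(0,-.03,.078),shut=(.075,-.09,.08)).items():print(n,P(v,l).round(3))
for n,px,z in(('handheld',(301,135),.1),('paddle',(234,206),.04),('mouse',(286,320),.02),('pen',(388,343),.005)):print(n,at_z('top',px,z).round(3))
s=telemetry.sense()
from scipy.spatial.transform import Rotation as R
q=s['tcp_rot'];M=R.from_quat([*q[1:],q[0]]).as_matrix();print(M.round(3))
print('tool shift cm knob',M.T@(P(v,(0,.085,.212))-s['ee_pos'])*100)
print(s['ee_pos'])
E
```

```text
[0.5392652  0.00070451 0.01      ]Traceback (most recent call last):
  File "<stdin>", line 9, in <module>
  File "<stdin>", line 9, in <genexpr>
    return func(*args, **kwargs)
    result = trf(vector_fun.fun, vector_fun.jac, x0, f0, J0, lb, ub, ftol, xtol,
                 gtol, max_nfev, x_scale, loss_function, tr_solver,
                 tr_options.copy(), verbose, callback=callback_wrapped)
    return trf_no_bounds(
        fun, jac, x0, f0, J0, ftol, xtol, gtol, max_nfev, x_scale,
        loss_function, tr_solver, tr_options, verbose, callback=callback)
    J = jac(x)
    self._update_jac()
    ~~~~~~~~~~~~~~~~^^
    self.J = self.jac_wrapped(xp_copy(self.x), f0=self.f)
             ~~~~~~~~~~~~~~~~^^^^^^^^^^^^^^^^^^^^^^^^^^^^
    J, dct = approx_derivative(
             ~~~~~~~~~~~~~~~~~^
        self.fun,
        ^^^^^^^^^
    ...<2 lines>...
        **self.finite_diff_options,
        ^^^^^^^^^^^^^^^^^^^^^^^^^^^
    )
    ^
    J, _nfev = _dense_difference(fun_wrapped, x0, f0, h,
               ~~~~~~~~~~~~~~~~~^^^^^^^^^^^^^^^^^^^^^^^^
                             use_one_sided, method,
                             ^^^^^^^^^^^^^^^^^^^^^^
                             mf)
                             ^^^
    df = [f_eval - f0 for f_eval in f_evals]
                                    ^^^^^^^
    f = np.atleast_1d(self.fun(x, *self.args, **self.kwargs))
                      ~~~~~~~~^^^^^^^^^^^^^^^^^^^^^^^^^^^^^^
    return np.atleast_1d(self.fun(x))
                         ~~~~~~~~^^^
    return self.f(x, *self.args, **self.kwargs)
           ~~~~~~^^^^^^^^^^^^^^^^^^^^^^^^^^^^^^
  File "<stdin>", line 8, in <lambda>
  File "h.py", line 11, in proj
    K,R,t=cam(n);q=K@(R@np.array(p,float)+t);return q[:2]/q[2]
          ~~~^^^
  File "h.py", line 4, in cam
    c=imaging.camera_info(n);f=240/np.tan(np.radians(c['fovy'])/2)
ValueError: time passes only in moves, steps and waits
```

```bash
sed -i 's/^def cam(n)/import functools\n@functools.lru_cache\ndef cam(n)/' h.py; cat >> h.py <<'E'
def P(v,l):
    c,s=np.cos(v[2]),np.sin(v[2]);return np.array([v[0]+c*l[0]-s*l[1],v[1]+s*l[0]+c*l[1],l[2]])
E
python3 - <<'E'
from h import *
from scipy.optimize import least_squares
obs=[('top',(0,.085,.203),(316.6,200.6)),('top',(-.055,.125,.008),(282,246)),('top',(-.055,-.125,.008),(416,294)),('top',(.055,-.125,.008),(436,238)),
('scene',(0,.085,.205),(303,225)),('top',(0,-.090-.066,.082),(456,271)),('top',(0,-.03,.078),(380,243))]
k=at_z('top',(350,245),.01);print(k)
f=lambda v:np.concatenate([proj(c,P(v,l))-np.array(u) for c,l,u in obs])
best=min((least_squares(f,[k[0],k[1],a],loss='soft_l1') for a in(-1.5,0,1.5,3)),key=lambda r:r.cost)
v=best.x;print('pose',v.round(4),np.degrees(v[2]));print(f(v).reshape(-1,2).round(1))
for n,l in dict(knob=(0,.085,.212),spindle=(0,-.09,.08),handle=(0,-.165,.08),pin=(0,-.03,.078),shut=(.075,-.09,.08)).items():print(n,P(v,l).round(3))
for n,px,z in(('handheld',(301,135),.1),('paddle',(234,206),.04),('mouse',(286,320),.02),('pen',(388,343),.005)):print(n,at_z('top',px,z).round(3))
s=telemetry.sense()
from scipy.spatial.transform import Rotation as R
q=s['tcp_rot'];M=R.from_quat([*q[1:],q[0]]).as_matrix();print(M.round(3))
print('tool shift cm knob',M.T@(P(v,(0,.085,.212))-s['ee_pos'])*100)
print(s['ee_pos'])
E
```

```text
[0.5392652  0.00070451 0.01      ]
pose [ 0.5462 -0.0134 -0.3321] -19.03034499027201
[[-0.   0.1]
 [-3.2 -0.7]
 [-0.4  3.3]
 [ 0.3 -0.4]
 [ 0.1 -1.8]
 [ 0.3 -0.5]
 [ 1.1 -0.5]]
knob [0.574 0.067 0.212]
spindle [ 0.517 -0.098  0.08 ]
handle [ 0.492 -0.169  0.08 ]
pin [ 0.536 -0.042  0.078]
shut [ 0.588 -0.123  0.08 ]
handheld [0.7   0.091 0.1  ]
paddle [0.594 0.198 0.04 ]
mouse [0.409 0.106 0.02 ]
pen [ 0.375 -0.067  0.005]
[[ 0.91  -0.415 -0.   ]
 [-0.415 -0.91   0.   ]
 [-0.    -0.    -1.   ]]
tool shift cm knob [49.44187562 32.59388723  1.05223205]
[0.25924659 0.56866236 0.22255677]
```

Emit:
send_rows(targets=[{"dx":1,"dy":0.7,"dz":-2},{"dx":49.4,"dy":32.6,"dz":-2},{"dx":49.4,"dy":32.6,"dz":-2},{"dx":49.4,"dy":32.6,"dz":-2},{"dx":49.4,"dy":32.6,"dz":-2},{"dx":49.4,"dy":32.6,"dz":-2},{"dx":49.4,"dy":32.6,"dz":-2},{"dx":49.4,"dy":32.6,"dz":-2},{"dx":49.4,"dy":32.6,"dz":-2},{"dx":49.4,"dy":32.6,"dz":-2}], claw=0, newtons=20)

```text
invalid input
```

Emit:
send_rows(targets=[{"dx":1.0,"dy":0.7,"dz":-2.0,"yaw":0},{"dx":5.0,"dy":3.3,"dz":-2.0,"yaw":0}], claw=0, newtons=20)

```text
time: 1.1
ee_pos: [0.2908, 0.5211, 0.2443]
tcp_rot: [-0.003, 0.978, -0.21, 0.001]
contact_force: [1.8, -0.1, -0.3]
opening: 0.9
grip_force: 0.0
```

Emit:
send_rows(targets=[{"dx":4,"dy":2.7,"dz":0,"yaw":0},{"dx":8,"dy":5.3,"dz":0,"yaw":0},{"dx":12,"dy":8,"dz":0,"yaw":0},{"dx":16,"dy":10.6,"dz":0,"yaw":0},{"dx":20,"dy":13.2,"dz":0,"yaw":0},{"dx":24,"dy":15.9,"dz":0,"yaw":0},{"dx":28,"dy":18.5,"dz":0,"yaw":0},{"dx":32,"dy":21.1,"dz":0,"yaw":0},{"dx":36,"dy":23.8,"dz":0,"yaw":0},{"dx":40,"dy":26.4,"dz":0,"yaw":0}])

```text
time: 2.1
ee_pos: [0.5462, 0.1099, 0.2429]
tcp_rot: [-0.0, 0.977, -0.212, 0.0]
contact_force: [1.2, 0.5, 0.5]
opening: 0.034
grip_force: 0.0
```

Emit:
send_rows(targets=[{"dx":4.4,"dy":2.9,"dz":0,"yaw":0},{"dx":4.4,"dy":2.9,"dz":0,"yaw":0},{"dx":4.4,"dy":2.9,"dz":0,"yaw":0}])

```text
time: 2.4
ee_pos: [0.5738, 0.0658, 0.2421]
tcp_rot: [0.0, 0.977, -0.214, -0.0]
contact_force: [-0.5, 0.5, -0.1]
opening: 0.006
grip_force: 0.0
```

Emit:
send_rows(targets=[{"dx":0,"dy":0,"dz":1.5,"yaw":0},{"dx":0,"dy":0,"dz":3,"yaw":0},{"dx":0,"dy":0,"dz":4,"yaw":0},{"dx":0,"dy":0,"dz":5,"yaw":0},{"dx":0,"dy":0,"dz":6,"yaw":0},{"dx":0,"dy":0,"dz":6.7,"yaw":0},{"dx":0,"dy":0,"dz":7,"yaw":0},{"dx":0,"dy":0,"dz":7.1,"yaw":0},{"dx":0,"dy":0,"dz":7.1,"yaw":0}])

```text
time: 3.3
ee_pos: [0.5733, 0.0684, 0.1747]
tcp_rot: [-0.0, 0.978, -0.211, 0.001]
contact_force: [-4.6, -0.0, 10.9]
opening: 0.007
grip_force: 5.6
```

Emit:
send_rows(targets=[{"dx":0,"dy":0,"dz":0.2,"yaw":0},{"dx":0,"dy":0,"dz":0.4,"yaw":0},{"dx":0,"dy":0,"dz":0.4,"yaw":0}])

```text
time: 3.6
ee_pos: [0.5733, 0.0684, 0.1722]
tcp_rot: [-0.0, 0.978, -0.21, 0.002]
contact_force: [-7.1, 0.6, 16.9]
opening: 0.009
grip_force: 8.6
```

Emit:
send_rows(targets=[{"dx":0,"dy":0,"dz":-1.5,"yaw":0},{"dx":0,"dy":0,"dz":-3.5,"yaw":0},{"dx":0,"dy":0,"dz":-5,"yaw":0},{"dx":0,"dy":0,"dz":-5,"yaw":0},{"dx":0,"dy":0,"dz":-5,"yaw":0}])

```text
time: 4.1
ee_pos: [0.5728, 0.0681, 0.2172]
tcp_rot: [-0.0, 0.977, -0.212, -0.0]
contact_force: [0.1, -0.9, -0.4]
opening: 0.005
grip_force: 0.0
```

Emit:
send_rows(targets=[{"dx":0,"dy":0,"dz":1,"yaw":0},{"dx":0,"dy":0,"dz":2,"yaw":0},{"dx":0,"dy":0,"dz":3,"yaw":0},{"dx":0,"dy":0,"dz":4,"yaw":0},{"dx":0,"dy":0,"dz":4.7,"yaw":0},{"dx":0,"dy":0,"dz":5,"yaw":0},{"dx":0,"dy":0,"dz":5.2,"yaw":0},{"dx":0,"dy":0,"dz":5.2,"yaw":0}])

```text
time: 4.9
ee_pos: [0.574, 0.0678, 0.172]
tcp_rot: [-0.0, 0.978, -0.211, 0.002]
contact_force: [-12.4, 3.3, 33.3]
opening: 0.002
grip_force: 16.6
```

Emit:
send_rows(targets=[{"dx":0,"dy":0,"dz":-1.5,"yaw":0},{"dx":0,"dy":0,"dz":-3.5,"yaw":0},{"dx":0,"dy":0,"dz":-5.2,"yaw":0},{"dx":0,"dy":0,"dz":-5.2,"yaw":0},{"dx":0,"dy":0,"dz":-5.2,"yaw":0}])

```text
time: 5.4
ee_pos: [0.5725, 0.067, 0.2156]
tcp_rot: [0.001, 0.977, -0.212, -0.001]
contact_force: [-0.2, 0.5, -0.8]
opening: 0.009
grip_force: 0.0
```

Emit:
send_rows(targets=[{"dx":0,"dy":0,"dz":1,"yaw":0},{"dx":0,"dy":0,"dz":2,"yaw":0},{"dx":0,"dy":0,"dz":3,"yaw":0},{"dx":0,"dy":0,"dz":4,"yaw":0},{"dx":0,"dy":0,"dz":4.7,"yaw":0},{"dx":0,"dy":0,"dz":5,"yaw":0},{"dx":0,"dy":0,"dz":5.1,"yaw":0},{"dx":0,"dy":0,"dz":5.1,"yaw":0}])

```text
time: 6.2
ee_pos: [0.5737, 0.067, 0.1721]
tcp_rot: [0.0, 0.977, -0.211, 0.002]
contact_force: [-12.0, 1.9, 32.4]
opening: 0.004
grip_force: 15.4
```

Emit:
send_rows(targets=[{"dx":0,"dy":0,"dz":-1.5,"yaw":0},{"dx":0,"dy":0,"dz":-3.5,"yaw":0},{"dx":0,"dy":0,"dz":-5.1,"yaw":0},{"dx":0,"dy":0,"dz":-5.1,"yaw":0},{"dx":0,"dy":0,"dz":-5.1,"yaw":0}])

```text
time: 6.7
ee_pos: [0.5725, 0.0669, 0.2153]
tcp_rot: [0.001, 0.977, -0.213, -0.002]
contact_force: [-0.5, -0.3, -0.2]
opening: 0.004
grip_force: 0.0
```

Emit:
send_rows(targets=[{"dx":0,"dy":0,"dz":1,"yaw":0},{"dx":0,"dy":0,"dz":2,"yaw":0},{"dx":0,"dy":0,"dz":3,"yaw":0},{"dx":0,"dy":0,"dz":4,"yaw":0},{"dx":0,"dy":0,"dz":4.7,"yaw":0},{"dx":0,"dy":0,"dz":5,"yaw":0},{"dx":0,"dy":0,"dz":5.1,"yaw":0},{"dx":0,"dy":0,"dz":5.1,"yaw":0}])

```text
time: 7.5
ee_pos: [0.5736, 0.0669, 0.1721]
tcp_rot: [0.0, 0.977, -0.211, 0.002]
contact_force: [-11.4, 2.2, 31.7]
opening: 0.007
grip_force: 15.6
```

Emit:
send_rows(targets=[{"dx":0,"dy":0,"dz":-1.5,"yaw":0},{"dx":0,"dy":0,"dz":-3.5,"yaw":0},{"dx":0,"dy":0,"dz":-5.1,"yaw":0},{"dx":0,"dy":0,"dz":-5.1,"yaw":0},{"dx":0,"dy":0,"dz":-5.1,"yaw":0}])

```text
time: 8.0
ee_pos: [0.5725, 0.067, 0.2152]
tcp_rot: [0.001, 0.977, -0.212, -0.002]
contact_force: [-0.3, 0.0, -0.8]
opening: 0.008
grip_force: 0.0
```

Emit:
send_rows(targets=[{"dx":0,"dy":0,"dz":1,"yaw":0},{"dx":0,"dy":0,"dz":2,"yaw":0},{"dx":0,"dy":0,"dz":3,"yaw":0},{"dx":0,"dy":0,"dz":4,"yaw":0},{"dx":0,"dy":0,"dz":4.7,"yaw":0},{"dx":0,"dy":0,"dz":5,"yaw":0},{"dx":0,"dy":0,"dz":5.1,"yaw":0},{"dx":0,"dy":0,"dz":5.1,"yaw":0}])

```text
time: 8.8
ee_pos: [0.5736, 0.067, 0.1721]
tcp_rot: [0.0, 0.977, -0.211, 0.002]
contact_force: [-11.3, 2.1, 30.8]
opening: 0.006
grip_force: 15.6
```

Emit:
send_rows(targets=[{"dx":0,"dy":0,"dz":-1.5,"yaw":0},{"dx":0,"dy":0,"dz":-3.5,"yaw":0},{"dx":0,"dy":0,"dz":-5.1,"yaw":0},{"dx":0,"dy":0,"dz":-5.1,"yaw":0},{"dx":0,"dy":0,"dz":-5.1,"yaw":0}])

```text
time: 9.3
ee_pos: [0.5725, 0.067, 0.2153]
tcp_rot: [0.001, 0.977, -0.212, -0.002]
contact_force: [0.5, -0.2, -0.7]
opening: 0.004
grip_force: 0.0
```

Emit:
send_rows(targets=[{"dx":0,"dy":0,"dz":1,"yaw":0},{"dx":0,"dy":0,"dz":2,"yaw":0},{"dx":0,"dy":0,"dz":3,"yaw":0},{"dx":0,"dy":0,"dz":4,"yaw":0},{"dx":0,"dy":0,"dz":4.7,"yaw":0},{"dx":0,"dy":0,"dz":5,"yaw":0},{"dx":0,"dy":0,"dz":5.1,"yaw":0},{"dx":0,"dy":0,"dz":5.1,"yaw":0}])

```text
time: 10.1
ee_pos: [0.5737, 0.0669, 0.1721]
tcp_rot: [0.0, 0.977, -0.211, 0.002]
contact_force: [-11.1, 1.6, 31.1]
opening: 0.008
grip_force: 15.5
```

Emit:
send_rows(targets=[{"dx":0,"dy":0,"dz":-1.5,"yaw":0},{"dx":0,"dy":0,"dz":-3.5,"yaw":0},{"dx":0,"dy":0,"dz":-5.1,"yaw":0},{"dx":0,"dy":0,"dz":-7,"yaw":0},{"dx":0,"dy":0,"dz":-7,"yaw":0}])

```text
time: 10.6
ee_pos: [0.5743, 0.0672, 0.2369]
tcp_rot: [-0.0, 0.977, -0.212, 0.001]
contact_force: [0.1, 0.1, 0.0]
opening: 0.004
grip_force: 0.0
```

```bash
python3 - <<'E'
from h import *
from scipy.spatial.transform import Rotation as R
v=[.5462,-.0134,-.3321]
s=telemetry.sense();q=s['tcp_rot'];M=R.from_quat([*q[1:],q[0]]).as_matrix();print(s['ee_pos'],s['joints'].round(2))
b=imaging.grab_frame('scene');a=imaging.grab_frame('top')
def crop(im,c):
    x,y=map(int,c);return cv2.resize(im[y-45:y+45,x-60:x+60],(600,450),interpolation=2)[:,:,::-1]
cv2.imwrite('pics/pin.png',crop(b,proj('scene',P(v,(0,-.03,.09)))))
o=s['ee_pos']
sh=lambda l:(M.T@(P(v,l)-o)*100).round(1)
print('pre',sh((-.045,-.16,.24)),sh((-.045,-.16,.070)))
for t in range(-10,96,7):
    th=np.radians(t);dr=np.array([np.sin(th),-np.cos(th)]);n=np.array([-np.cos(th),-np.sin(th)])
    nw=P(v,(*n,0))-P(v,(0,0,0));tl=M.T@nw
    d=.008+.0095*abs(tl[0])+.015*abs(tl[1])
    l=np.array([0,-.09])+.070*dr+d*n
    print(t,sh((*l,.07)),P(v,(*l,.07)).round(3))
E
```

```text
[0.5742767  0.0672418  0.23694531] [ 0.4   0.29 -0.09  0.   -1.18  0.75]
pre [-2.2 24.9 -0.3] [-2.2 24.9 16.7]
-10 [-0.8 24.3 16.7] [ 0.467 -0.151  0.07 ]
-3 [ 0.1 24.6 16.7] [ 0.474 -0.157  0.07 ]
4 [ 0.8 24.7 16.7] [ 0.48  -0.161  0.07 ]
11 [ 1.6 24.8 16.7] [ 0.486 -0.165  0.07 ]
18 [ 2.3 24.8 16.7] [ 0.493 -0.168  0.07 ]
25 [ 3.1 24.7 16.7] [ 0.5   -0.171  0.07 ]
32 [ 3.9 24.5 16.7] [ 0.509 -0.172  0.07 ]
39 [ 4.7 24.3 16.7] [ 0.517 -0.173  0.07 ]
46 [ 5.5 23.9 16.7] [ 0.526 -0.173  0.07 ]
53 [ 6.2 23.3 16.7] [ 0.535 -0.171  0.07 ]
60 [ 6.9 22.7 16.7] [ 0.543 -0.168  0.07 ]
67 [ 7.5 22.  16.7] [ 0.552 -0.164  0.07 ]
74 [ 8.1 21.2 16.7] [ 0.56  -0.159  0.07 ]
81 [ 8.5 20.3 16.7] [ 0.568 -0.152  0.07 ]
88 [ 8.7 19.4 16.7] [ 0.574 -0.146  0.07 ]
95 [ 8.9 18.6 16.7] [ 0.579 -0.139  0.07 ]
```

View pics/pin.png

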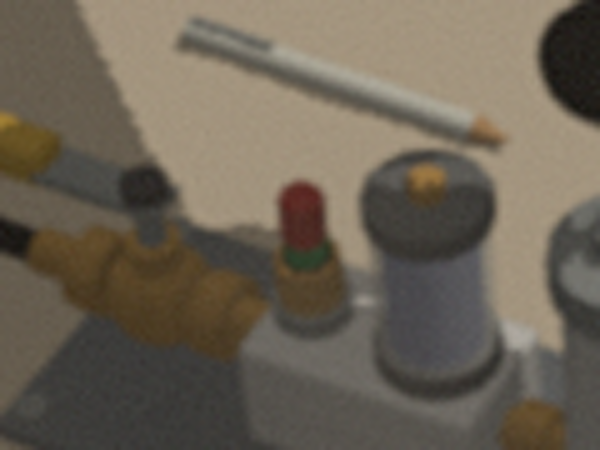

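The crop shows the red pin out at (302,215) with the green band at (307,255) above the brass sleeve. Two extra strokes do no harm and make sure the pin is fully out.

Emit:
send_rows(targets=[{"dx":0,"dy":0,"dz":1.5,"yaw":0},{"dx":0,"dy":0,"dz":2.8,"yaw":0},{"dx":0,"dy":0,"dz":3.8,"yaw":0},{"dx":0,"dy":0,"dz":4.8,"yaw":0},{"dx":0,"dy":0,"dz":5.8,"yaw":0},{"dx":0,"dy":0,"dz":6.6,"yaw":0},{"dx":0,"dy":0,"dz":6.9,"yaw":0},{"dx":0,"dy":0,"dz":7,"yaw":0},{"dx":0,"dy":0,"dz":7,"yaw":0}])

```text
time: 11.6
ee_pos: [0.5731, 0.067, 0.172]
tcp_rot: [0.001, 0.977, -0.211, 0.001]
contact_force: [-12.9, 3.1, 29.6]
opening: 0.002
grip_force: 15.0
```

Emit:
send_rows(targets=[{"dx":0,"dy":0,"dz":-1.5,"yaw":0},{"dx":0,"dy":0,"dz":-3.5,"yaw":0},{"dx":0,"dy":0,"dz":-5.1,"yaw":0},{"dx":0,"dy":0,"dz":-5.1,"yaw":0},{"dx":0,"dy":0,"dz":-5.1,"yaw":0}])

```text
time: 12.1
ee_pos: [0.5726, 0.067, 0.2157]
tcp_rot: [0.0, 0.977, -0.212, -0.001]
contact_force: [-0.5, -0.5, 0.1]
opening: 0.004
grip_force: 0.0
```

Emit:
send_rows(targets=[{"dx":0,"dy":0,"dz":1,"yaw":0},{"dx":0,"dy":0,"dz":2,"yaw":0},{"dx":0,"dy":0,"dz":3,"yaw":0},{"dx":0,"dy":0,"dz":4,"yaw":0},{"dx":0,"dy":0,"dz":4.7,"yaw":0},{"dx":0,"dy":0,"dz":5,"yaw":0},{"dx":0,"dy":0,"dz":5.1,"yaw":0},{"dx":0,"dy":0,"dz":5.1,"yaw":0}])

```text
time: 12.9
ee_pos: [0.5738, 0.067, 0.172]
tcp_rot: [0.0, 0.977, -0.211, 0.002]
contact_force: [-12.3, 3.2, 30.4]
opening: 0.009
grip_force: 15.3
```

Emit:
send_rows(targets=[{"dx":0,"dy":0,"dz":-1.5,"yaw":0},{"dx":0,"dy":0,"dz":-3.5,"yaw":0},{"dx":0,"dy":0,"dz":-5.1,"yaw":0},{"dx":0,"dy":0,"dz":-7,"yaw":0},{"dx":0,"dy":0,"dz":-7,"yaw":0}])

```text
time: 13.4
ee_pos: [0.5743, 0.0673, 0.237]
tcp_rot: [-0.0, 0.977, -0.212, 0.001]
contact_force: [-0.2, 1.3, -0.0]
opening: 0.004
grip_force: 0.0
```

Emit:
send_rows(targets=[{"dx":-0.4,"dy":4,"dz":0,"yaw":0},{"dx":-0.8,"dy":8,"dz":0,"yaw":0},{"dx":-1.2,"dy":12,"dz":0,"yaw":0},{"dx":-1.5,"dy":16,"dz":0,"yaw":0},{"dx":-1.8,"dy":20,"dz":0,"yaw":0},{"dx":-2,"dy":23,"dz":0,"yaw":0},{"dx":-2.2,"dy":24.9,"dz":0,"yaw":0},{"dx":-2.2,"dy":24.9,"dz":0,"yaw":0}])

```text
time: 14.2
ee_pos: [0.4478, -0.1517, 0.2341]
tcp_rot: [0.0, 0.977, -0.214, -0.002]
contact_force: [-0.1, 0.3, -0.6]
opening: 0.005
grip_force: 0.0
```

Emit:
send_rows(targets=[{"dx":0,"dy":0,"dz":3,"yaw":0},{"dx":0,"dy":0,"dz":6,"yaw":0},{"dx":0,"dy":0,"dz":9,"yaw":0},{"dx":0,"dy":0,"dz":12,"yaw":0},{"dx":0,"dy":0,"dz":14,"yaw":0},{"dx":0,"dy":0,"dz":16,"yaw":0},{"dx":0,"dy":0,"dz":16.7,"yaw":0},{"dx":0,"dy":0,"dz":16.7,"yaw":0}])

```text
time: 15.0
ee_pos: [0.4491, -0.1499, 0.0678]
tcp_rot: [0.0, 0.977, -0.212, -0.002]
contact_force: [0.1, 0.1, 1.1]
opening: 0.002
grip_force: 0.0
```

Emit:
send_rows(targets=[{"dx":2.3,"dy":-0.3,"dz":0,"yaw":0},{"dx":3.8,"dy":-0.1,"dz":0,"yaw":0},{"dx":5.3,"dy":-0.2,"dz":0,"yaw":0},{"dx":6.9,"dy":-0.6,"dz":0,"yaw":0},{"dx":8.4,"dy":-1.6,"dz":0,"yaw":0},{"dx":9.7,"dy":-2.9,"dz":0,"yaw":0},{"dx":10.3,"dy":-3.8,"dz":0,"yaw":0},{"dx":10.7,"dy":-4.6,"dz":0,"yaw":0},{"dx":10.8,"dy":-5,"dz":0,"yaw":0},{"dx":10.8,"dy":-5,"dz":0,"yaw":0}])

```text
time: 16.0
ee_pos: [0.5698, -0.1491, 0.0699]
tcp_rot: [-0.0, 0.977, -0.212, 0.001]
contact_force: [0.4, -0.6, 0.5]
opening: 0.005
grip_force: 0.0
```

Emit:
send_rows(targets=[{"dx":0.1,"dy":-0.4,"dz":0,"yaw":0},{"dx":0.1,"dy":-0.7,"dz":0,"yaw":0},{"dx":0.1,"dy":-0.7,"dz":0,"yaw":0}])

```text
time: 16.3
ee_pos: [0.5734, -0.1435, 0.0698]
tcp_rot: [-0.0, 0.977, -0.212, 0.001]
contact_force: [0.8, 1.7, 0.6]
opening: 0.002
grip_force: 0.0
```

Emit:
send_rows(targets=[{"dx":0,"dy":-0.3,"dz":0,"yaw":0},{"dx":0,"dy":-0.3,"dz":0,"yaw":0}])

```text
time: 16.5
ee_pos: [0.5747, -0.1409, 0.0698]
tcp_rot: [0.0, 0.977, -0.212, 0.001]
contact_force: [0.2, -0.8, 0.0]
opening: 0.01
grip_force: 0.4
```

Emit:
send_rows(targets=[{"dx":0,"dy":-0.3,"dz":0,"yaw":0},{"dx":0,"dy":-0.3,"dz":0,"yaw":0}])

```text
time: 16.7
ee_pos: [0.5759, -0.1381, 0.0697]
tcp_rot: [-0.0, 0.977, -0.212, 0.0]
contact_force: [0.9, -2.0, 0.4]
opening: 0.007
grip_force: 0.6
```

```bash
python3 - <<'E'
from h import *
v=[.5462,-.0134,-.3321]
b=imaging.grab_frame('scene')
x,y=map(int,proj('scene',P(v,(0.02,-.08,.08))))
cv2.imwrite('pics/lever.png',cv2.resize(b[y-60:y+60,x-80:x+80],(640,480),interpolation=2)[:,:,::-1])
E
```

```text
(no output)
```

View pics/lever.png

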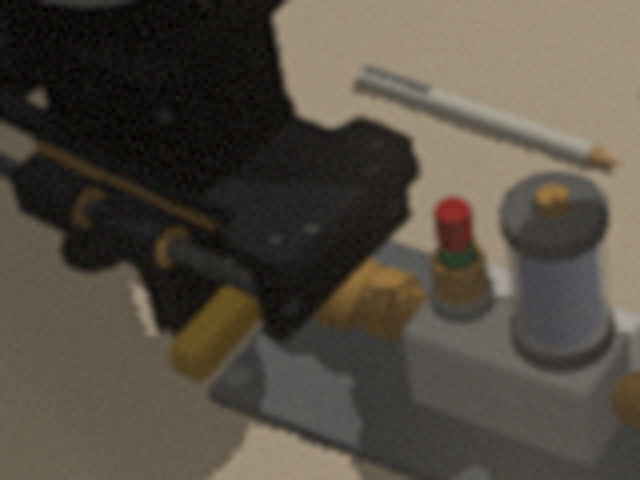

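The crop shows the lever's yellow sleeve at (215,335), nearly across the tube with the fingers behind it. The contact force is still only about 2 N, so it hasn't reached its stop.

Emit:
send_rows(targets=[{"dx":0,"dy":-0.3,"dz":0,"yaw":0},{"dx":0,"dy":-0.3,"dz":0,"yaw":0}])

```text
time: 16.95
ee_pos: [0.5762, -0.1368, 0.0696]
tcp_rot: [0.001, 0.977, -0.212, -0.001]
contact_force: [-0.5, -8.4, 0.5]
opening: 0.005
grip_force: 3.6
```

Emit:
send_rows(targets=[{"dx":0,"dy":-0.2,"dz":0,"yaw":0},{"dx":0,"dy":-0.2,"dz":0,"yaw":0}])

```text
time: 17.15
ee_pos: [0.5762, -0.1366, 0.0696]
tcp_rot: [0.002, 0.977, -0.212, -0.001]
contact_force: [-1.2, -12.8, 0.8]
opening: 0.005
grip_force: 6.5
```

On the stop. Now I'll back off along +dy (away from the lever), lift, and check.

Emit:
send_rows(targets=[{"dx":0,"dy":1,"dz":0,"yaw":0},{"dx":0,"dy":3,"dz":0,"yaw":0},{"dx":0,"dy":4,"dz":-2,"yaw":0},{"dx":0,"dy":5,"dz":-6,"yaw":0},{"dx":0,"dy":6,"dz":-10,"yaw":0},{"dx":0,"dy":8,"dz":-14,"yaw":0},{"dx":-3,"dy":11,"dz":-17,"yaw":0},{"dx":-7,"dy":14,"dz":-18,"yaw":0},{"dx":-10,"dy":16,"dz":-18,"yaw":0},{"dx":-10,"dy":16,"dz":-18,"yaw":0}])

```text
time: 18.15
ee_pos: [0.4161, -0.2374, 0.2504]
tcp_rot: [-0.001, 0.977, -0.213, 0.0]
contact_force: [0.5, -0.3, 1.1]
opening: 0.002
grip_force: 0.0
```

```bash
python3 - <<'E'
from h import *
v=[.5462,-.0134,-.3321]
o=[]
for n in('scene','top'):
    b=imaging.grab_frame(n);x,y=map(int,proj(n,P(v,(0.02,-.03,.08))))
    o.append(cv2.resize(b[y-75:y+75,x-100:x+100] if n=='scene' else b[y-75:y+75,x-100:x+100],(400,300),interpolation=2)[:,:,::-1])
    for nm in('valve_handle','plunger_top','handheld','paddle','mouse','pen'):
        for r in models.trace(n,nm)[:1]:print(n,nm,round(r['confidence'],2),np.round(r['rect']))
cv2.imwrite('pics/end.png',np.hstack(o));c=P(v,(.075,-.09,.08));print('pred handle',proj('top',c))
print(proj('top',P(v,(0,-.09,.08))))
print(telemetry.sense()['contact_force'])
E
```

```text
scene valve_handle 0.75 [166. 242. 216. 297.]
scene plunger_top 0.81 [284. 209. 321. 257.]
scene handheld 0.66 [213. 215. 276. 245.]
scene paddle 0.81 [352. 298. 419. 368.]
scene mouse 0.83 [314. 225. 353. 271.]
scene pen 0.62 [212. 216. 277. 243.]
top valve_handle 0.57 [410. 198. 439. 261.]
top plunger_top 0.93 [295. 185. 337. 221.]
top handheld 0.94 [284.  88. 324. 156.]
top paddle 0.89 [204. 170. 266. 238.]
top mouse 0.62 [266. 285. 308. 353.]
top pen 0.92 [351. 325. 428. 357.]
pred handle [432.03675097 212.27977837]
[416.80976395 255.79271258]
[0.13810151 0.66212072 0.24291521]
```

View pics/end.png

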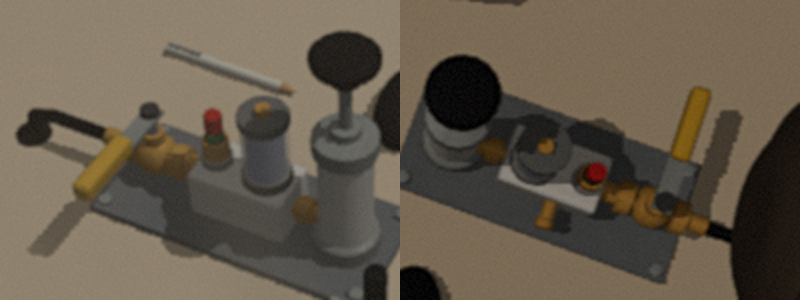

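In both views the lever lies straight across the tube: the sleeve is at (105,165) on the left and (690,125) on the right. The pin is out with its green band showing at (213,125), the knob is up at (345,60), and the loose things are where they were.

```bash
python3 -c "
from cell import job;print(job.hand_in())"
```

```text
the job is handed in; nothing more can be done
None
```

The job is handed in: after 8 full strokes the red pin stands out with its green band showing, the yellow lever is shut on its stop, the knob is back up, and the mouse, pen, radio and paddle have not moved.

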